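# Pin a training-head spindle into its clamshell clamp

## Robot

A 6-joint arm with a two-finger parallel gripper is mounted at the origin on the work surface. World frame = base frame: x ahead of the robot, y to its left, z up, the work surface at z = 0. Lengths are in m, angles in degrees, forces in N, time in s.
With the tool pointing down it reaches from about 0.325 to 0.9 m from the base axis. Payload 6.1 kg.
Tool frame: the origin (TCP) lies between the finger pads; the fingertips stand 19 mm ahead of it and the grasp point (between the pads) is the TCP; z points along the fingers, y is the line along which they close (so a half turn about z gives the same grasp; the last joint's range is limited). The gripper opens to 87 mm and grips with 3 to 60 N. Pads are 19 mm wide; open, the fingers measure 117 mm over their backs; the gripper's body (75 mm by 190 mm) begins 51 mm behind the grasp point.
Start: joints at [-81.48, 12.628, 87.462, -0, 79.91, -7.225], TCP at [0.17, -0.602, 0.242] pointing down, gripper open.
Joint ranges: [-170.65, 170.65], [-52.31, 119.04], [5.05, 147.46], [-71.25, 251.25], [11.57, 151.72], [-153.62, 153.62]. Speed limits (degrees/s): [147.25, 147.25, 172.46, 180, 180, 180].

## Interface

Orientations are given as a 3x3 rotation matrix whose columns are the frame's x, y, z axes.
In Python, from cell import manip, get_image, ticket gives the robot as it stands.
- The arm moves only by the tool apply_moves, never from a script. Its argument "plan" is a list of rows, each a list of 5 numbers: the opening, from 0 (shut) to 1 (fully open), then the shift along the tool's x, y, z as a fraction of full scale, then the turn about the tool's z as a fraction of full scale. In form: [[jaw, dx, dy, dz, yaw], ...]. A call has 1 to 20 rows; each row is the pose to reach, as a shift and turn from the pose commanded when the call began, along the tool's axes at that moment; what a row does not reach only later rows make up. Full scale, the value 1, is 0.75 m for a shift and 90 degrees for a turn. A row lasts 1/8 s, in which the tool goes at most 62.5 mm and 10.7 degrees, less where a joint would pass 70% of its speed; a pose out of reach is approached as far as the arm can. A call with a number of a shift or a turn outside -1 to 1 is refused whole. A call with a gripper value outside its range is refused whole. The fingers move at their own pace and stop on an object; the grip force is fixed at half the most. Time passes only in rows, so rows that repeat a pose let the fingers close. It gives the time, the measured TCP pose, the force, the opening and the grip force at its end, in the units of the state.
- manip.get_obs(): the state, without advancing time (a new reading comes with each control period).
- get_image(name): name is "scene" or "top"; returns a dict with "image" (420x560x3 uint8, blue, green, red), "mtx" (3x3 intrinsics, pixels), "rvec" (rotation vector, rad) and "tvec" (3), from world to camera coordinates, as OpenCV has them. Camera axes: x right, y down, z forward; pixel columns grow to the right and rows downward; lengths in m; the calibration is good to about 2 mm. A picture is of the moment at which its call begins. There is no depth.
- ticket.finish_job(): hands the job in; it is judged then, once.
The state is a dict: "time_s": time; "qpos": joint angles; "dq": joint speeds; "joint_torque": joint torques, N m; "tool_pos": TCP position; "tool_rot": TCP orientation; "contact_force": force on the tool from outside, world axes, zero at the start; "moment": the same for the moment, N m; "opening": finger opening in m; "grip_force": force on a finger pad.
Only numpy, scipy, OpenCV 4.12 (cv2) and the standard library are available. Lean on these libraries where they do the work, as an engineer would, in place of code of your own. Each camera call takes 0.05 s, during which the arm holds its last target. There are 200 camera calls.

## Task

Roll the steel spindle along the clamp's bed (do not lift it) until it drops into its seat, then swing the hinged jaw shut over it and push the pin with the plain cylindrical head down through the jaw and base holes until its head sits on the jaw. Finish while still holding: keep pressing the pin firmly down so that the jaw stays pressed shut, and do not let go. Leave the other two pins and everything else on the table where they are.

Things in the scene. Friction and masses are not known exactly. Their poses are not given: they have to be found in the camera images.
- clamp: Aluminium clamp base, fixed. Origin under it on the table; x from the bed to the hinge, y along seat and hinge axis, z up; mm. Bed: level top z 22, x -120 to 0, 110 wide (y); 5 mm side rails to z 30, 5 mm stop strip to z 26 at its -x end. Seat: slot across the bed, x 0 to 28, floor z 16. Hinge wall x 28 to 68, top z 43, lugs to 58. Pin hole 14 mm wide, through the bed at x -45, y 0.
- seat (a point): Where the centre of the spindle rests when it lies in the seat slot: clamp frame x 13, y 0, z 30 mm.
- base_hole (a point): Centre of the mouth of the 14 mm hole in the bed (clamp frame x -45, y 0, z 22 mm).
- spindle: Loose steel spindle across the bed, parallel to clamp y, 0.22 kg. Origin at its centre, own y along it. Shank 16 mm thick, 96 mm long; two collars 28 mm across, 30 to 42 mm either side of the middle, on which it rolls (shank 6 mm clear of the bed). Starts at clamp x -90 to -55, centre 36 mm above the table. Pushed by the shank with the fingertips it rolls, and drops 6 mm into the seat.
- jaw (a joint): Hinge of the upper half (jaw), rad. 0 = shut, grows as it opens; starts at 1.75 to 2.05 (past upright, leaning away to clamp +x). Friction in the hinge (0.22 N m) keeps it where it is left; end stop at 0.
- jaw_hinge (a point): Middle of the jaw's hinge axis (along clamp y), clamp frame x 48, y 0, z 51 mm. Shut, the jaw is a plate 50 mm wide (y), 8 mm thick, top 55 mm above the table, that reaches 130 mm from this axis towards clamp -x, with a block under it, 75 to 111 mm from the axis, reaching down to the bed around the pin hole.
- jaw_hole (a point): Mouth of the 14 mm through hole in the jaw's outer face (the top when shut), 93 mm from the hinge axis along the jaw; 32 mm deep. Directly above base_hole when the jaw is shut. Moves with the jaw.
- jaw_edge (a point): Middle of the outer-face edge at the jaw's free end, 130 mm from the hinge axis along the jaw, 4 mm to the outer side. Moves with the jaw.
- pin: The pin to use: loose, steel, 90 g, with a plain cylindrical head 20 mm across and 30 mm tall. Origin: centre of the head's underside, z up along the pin. Shank 12 mm thick, 48 mm long, the last 6 mm tapered to 8 mm. Starts upright in one of the stand's holes, head on the stand 54 mm above the table. Fully home when its head rests on the shut jaw, 55 mm above the table.
- pin_tip (a point): Centre of the pin's lower end, 48 mm below its origin.
- stand: White plastic block, fixed, 60 (own x) by 180 (own y) by 54 mm high, three 14 mm through holes on its own y axis at -60, 0 and 60 mm. Origin under its centre on the table. It holds three pins, which place is which varies.
- ball_pin: Another pin in the stand, with a ball head 30 mm across, top 33 mm above the stand. Not to be used. Origin on the stand's top.
- disc_pin: Another pin in the stand, with a flat disc head 34 mm across, 10 mm tall. Not to be used. Origin on the stand's top.
- comb: Black tail comb lying loose between clamp and stand, 200 x 25 x 5 mm; origin near its middle on the table.
- spray: Amber spray bottle with black trigger, 76 mm across, 155 mm tall, standing loose beyond the stand; origin under it.
- rod_a: Small perm rod, 84 mm long, 14 mm thick, lying loose to the right of the clamp; origin under its middle.
- rod_b: The same sort of perm rod as the other, nearby; origin under its middle.
- clip_cup: White plastic cup, 72 mm across, 80 mm tall, standing loose far right; origin under it.
Not all that is in view belongs to the job. Leave any purple or turquoise look-alike of the pin alone.

How it is judged (in metres and radians):
On the way, in this order (a step that is already met when the one before it is completed fails the run):
1. the spindle turns at least a quarter turn while rolling on the bed (angle between spindle's own z axis and vertical above 1.3 rad and z of spindle in the frame of clamp below 0.042 m), for 0.1 s.
2. the spindle lies in the seat, jaw still open (x of spindle in the frame of clamp between 0.008 and 0.018 m and z of spindle in the frame of clamp below 0.033 m and angle between the y axis of spindle and the y axis of clamp, either way round below 0.08 rad and value of joint jaw above 0.3 rad), for 0.2 s.
3. the jaw is shut over the spindle, pin not yet in (x of spindle in the frame of clamp between 0.008 and 0.018 m and z of spindle in the frame of clamp below 0.033 m and angle between the y axis of spindle and the y axis of clamp, either way round below 0.08 rad and value of joint jaw below 0.04 rad and horizontal distance between pin_tip and base_hole above 0.02 m), for 0.2 s.
4. the pin is through both holes, head on the jaw (x of spindle in the frame of clamp between 0.008 and 0.018 m and z of spindle in the frame of clamp below 0.033 m and angle between the y axis of spindle and the y axis of clamp, either way round below 0.08 rad and value of joint jaw below 0.04 rad and horizontal distance between pin_tip and base_hole below 0.004 m and z of pin_tip in the frame of clamp below 0.0105 m and angle between the z axis of pin and the z axis of clamp, either way round below 0.08 rad), for 0.2 s.
At the end, for the whole second after the job is handed in: Through the last second: spindle on the seat's floor (within 5 mm, parallel within 0.08 rad), jaw shut (under 0.04 rad), pin upright through both holes (tip within 4 mm of the axis, head within 3.5 mm of the jaw), fingers still on the pin and pressing it on the jaw with over 3 N (all of step 4 and contact force between pin and jaw above 3 N and contact force between the fingers and pin above 2 N and linear speed of each of spindle, pin below 0.02 m/s); the arm keeps its last pose, push and grip.
It fails at once if the spindle is lifted off the bed (z of spindle in the frame of clamp above 0.055 m).
It fails at once if the spindle falls off the clamp (height (world z) of spindle below 0.02 m).
It fails at once if one of the other two pins is moved more than 3 cm (distance of any of ball_pin, disc_pin from where it was at the start of the episode above 0.03 m).
It fails at once if the comb, spray bottle, a perm rod or the cup is moved more than 3 cm (distance of any of comb, spray, rod_a, rod_b, clip_cup from where it was at the start of the episode above 0.03 m).
It also fails if it takes over 72 s, if anything falls off the work surface, if the arm or the gripper's body presses on something with over 40 N, if the wrist force passes 120 N, or if a joint passes its speed limit or range.

## Working session

There is one attempt and no reset: what is moved stays moved. The work goes in short steps, Python scripts to look and compute and a tool call to move; the robot and the scene stay as the last step left them, time stands still between calls to the robot, and variables do not carry over. Pictures are saved under pics/ and viewed, at most 11 in all, crops included, and the job is handed in when it is done.

Besides the shell and the picture viewer there is one more tool, called after "Request:" by a JSON object that holds its "name" and its "arguments". apply_moves: Moves the arm, as the interface text tells. Shift numbers are shares of 0.75 m and turn numbers shares of 90 degrees, none past 1 either way. Its arguments: {"type":"object","properties":{"plan":{"type":"array","items":{"type":"array","items":{"type":"number","minimum":-1,"maximum":1}}}},"required":["plan"]}

```bash
mkdir -p pics
cat > h.py <<'E'
import numpy as np, cv2
from cell import manip, get_image, ticket
def cam(d):
    R=cv2.Rodrigues(np.array(d['rvec'],float))[0]; return np.array(d['mtx']),R,np.array(d['tvec'],float).reshape(3)
def ray(d,uv):
    K,R,t=cam(d); o=-R.T@t; v=R.T@np.linalg.inv(K)@np.array([uv[0],uv[1],1.]); return o,v/np.linalg.norm(v)
def onz(d,uv,z):
    o,v=ray(d,uv); return o+v*(z-o[2])/v[2]
def proj(d,P):
    K,R,t=cam(d); p=cv2.projectPoints(np.array(P,float).reshape(-1,3),np.array(d['rvec'],float),t,K,None)[0]; return p.reshape(-1,2)
def tri(d1,a,d2,b):
    o1,v1=ray(d1,a);o2,v2=ray(d2,b); s=np.linalg.lstsq(np.c_[v1,-v2],o2-o1,rcond=None)[0]
    p,q=o1+v1*s[0],o2+v2*s[1]; return (p+q)/2,np.linalg.norm(p-q)
E
python3 - <<'E'
from h import *
for n in('scene','top'):
    d=get_image(n); K,R,t=cam(d); print(n,(-R.T@t).round(3),K[0,0],R.round(2).tolist())
    cv2.imwrite(f'pics/{n}0.png',cv2.resize(d['image'],(798,598),interpolation=cv2.INTER_CUBIC))
    import pickle; pickle.dump(d,open(f'{n}0.pkl','wb'))
o=manip.get_obs(); print(o['tool_pos'],o['tool_rot'],o['time_s'])
E
```

```text
scene [0.993 0.37  0.758] 380.1300116739554 [[-0.74, 0.67, 0.02], [0.52, 0.58, -0.63], [-0.43, -0.45, -0.78]]
top [ 0.316 -0.058  1.461] 516.7339969569932 [[0.03, -1.0, -0.0], [-0.98, -0.03, -0.19], [0.19, 0.01, -0.98]]
[ 0.16951405 -0.60102673  0.24054005] [[ 9.62481920e-01  2.71345702e-01 -2.51643225e-04]
 [ 2.71345726e-01 -9.62480406e-01  1.72172159e-03]
 [ 2.24980081e-04 -1.72540822e-03 -9.99998486e-01]] 0.1
```

View pics/scene0.png

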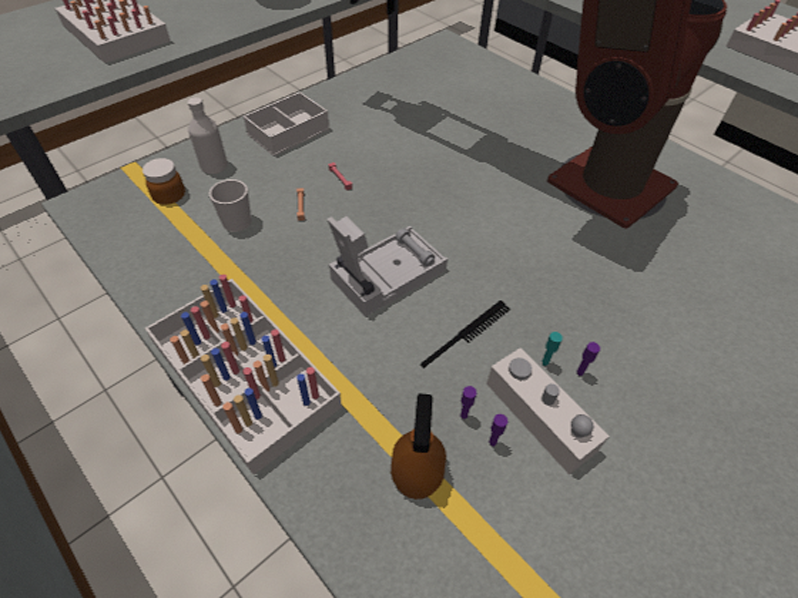

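View pics/top0.png

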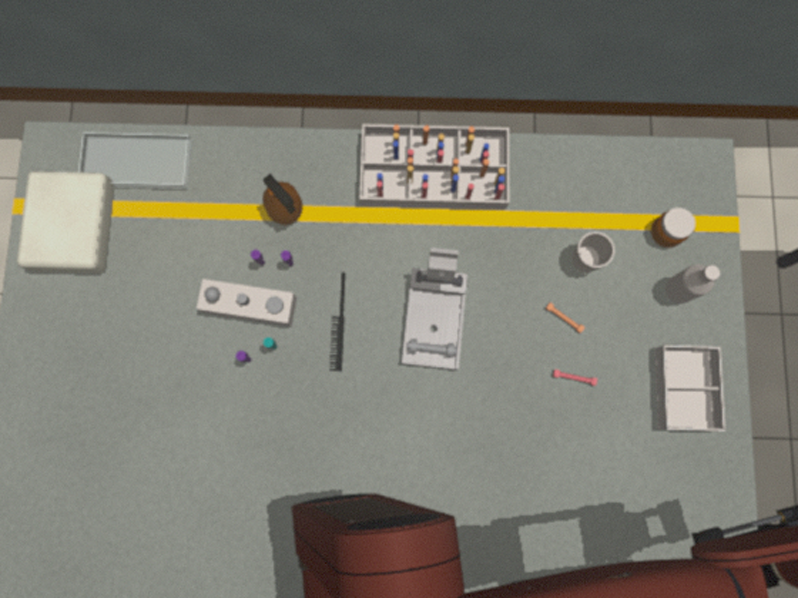

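The scene shows the clamp at about (390,260) with the spindle at its near-robot end (415,247) and the jaw leaning away at (350,245). The stand is at (548,400) with three pins. The top view shows the bed hole at (434,328), the spindle at (432,348) and the jaw plate at (443,262).

These could be taken for the pin (scene px):
- Disc pin, stand hole (520,368)
- Cylinder head, stand hole (551,393)
- Ball pin, stand hole (582,425)
- Turquoise look-alike (553,347)
- Purple look-alikes (590,358), (468,402), (498,430)

I choose the middle one in the stand, a plain cylinder. Next I'll check it in a close crop.

Run:
```python
from h import *
import pickle
s=pickle.load(open('scene0.pkl','rb'));t=pickle.load(open('top0.pkl','rb'))
def crop(d,x,y,w,h,k):
    return cv2.resize(d['image'][y:y+h,x:x+w],None,fx=k,fy=k,interpolation=cv2.INTER_CUBIC)
a=crop(t,274,168,66,100,6)   # 396x600 top clamp
b=crop(s,225,145,100,80,4)  # 400x320 scene clamp
c=crop(s,335,235,100,70,4)[:280]
out=np.zeros((600,796,3),np.uint8); out[:600,:396]=a; out[:320,396:]=b; out[320:600,396:]=c
cv2.imwrite('pics/crop1.png',out)
```

```text
(no output)
```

View pics/crop1.png

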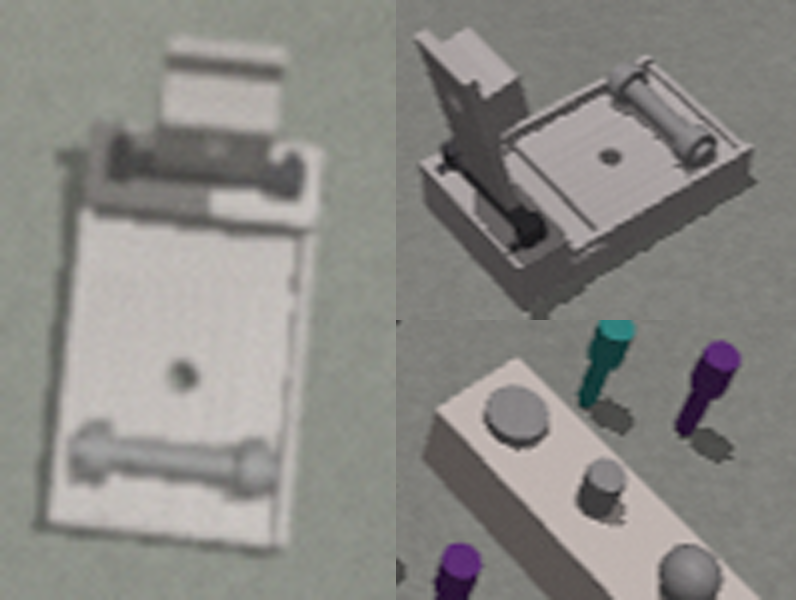

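The crop confirms the choice: the plain cylinder in the middle hole (crop 604,485), between the disc (517,415) and the ball (690,570). The clamp's hole is at crop (183,376), the spindle's collars are at (90,452) and (258,468), and the jaw tip is at (228,40).

```bash
cat > m.py <<'E'
from h import *
import pickle
s=pickle.load(open('scene0.pkl','rb'));t=pickle.load(open('top0.pkl','rb'))
T=lambda u,v:((u+.5)/6-.5+274,(v+.5)/6-.5+168)
S=lambda u,v:((u-396+.5)/4-.5+225,(v+.5)/4-.5+145)
P=lambda u,v:((u-396+.5)/4-.5+335,(v-320+.5)/4-.5+235)
E
python3 - <<'E'
from m import *
print('hole',onz(t,T(183,376),.022),onz(s,S(610,157),.022),tri(t,T(183,376),s,S(610,157)))
R1,R2=onz(t,T(287,546),.028)[:2],onz(t,T(316,225),.03)[:2]
L1,L2=onz(t,T(47,524),.028)[:2],onz(t,T(80,212),.03)[:2]
ang=lambda d:np.degrees(np.arctan2(d[1],d[0]))
print('yaw R',ang(R2-R1),'L',ang(L2-L1),'end',ang(L1-R1)-90,'width',np.linalg.norm(L1-R1))
c1,c2=onz(t,T(90,452),.036),onz(t,T(258,468),.036)
print('spindle',(c1+c2)/2,np.linalg.norm(c1-c2),ang((c1-c2)[:2])-90)
c1,c2=onz(s,S(628,82),.036),onz(s,S(698,146),.036)
print('spindle s',(c1+c2)/2,np.linalg.norm(c1-c2),ang((c1-c2)[:2])-90)
# pin head in top: grey within white stand
x0,y0,x1,y1=135,190,212,232
im=t['image'][y0:y1,x0:x1]; g=cv2.cvtColor(cv2.resize(im,None,fx=4,fy=4,interpolation=cv2.INTER_CUBIC),cv2.COLOR_BGR2HSV)
white=((g[...,2]>165)).astype(np.uint8)
cs=cv2.findContours(white,cv2.RETR_CCOMP,cv2.CHAIN_APPROX_NONE)
for c,h in zip(cs[0],cs[1][0]):
    if cv2.contourArea(c)>150:
        r=cv2.minAreaRect(c); print(h[3],cv2.contourArea(c),[( (r[0][0]+.5)/4-.5+x0).__round__(2),((r[0][1]+.5)/4-.5+y0).__round__(2)],np.round(np.array(r[1])/4,1),r[2])
print('pin scene-top rim',onz(s,P(604,468),.084))
cv2.imwrite('pics/stand.png',cv2.resize(im,None,fx=10,fy=10,interpolation=cv2.INTER_CUBIC))
E
```

```text
hole [ 0.52459974 -0.12338507  0.022     ] [ 0.52480827 -0.12309487  0.022     ] (array([ 0.52461846, -0.12336313,  0.02166109]), np.float64(9.56608625445099e-05))
yaw R -4.5039235368595225 L -4.5885339094559265 end -3.7167498622029598 width 0.11119012686718407
spindle [ 0.48335989 -0.11924008  0.036     ] 0.07778230004447165 -3.9482141873610175
spindle s [ 0.48129802 -0.11967005  0.036     ] 0.07363497270174472 -184.63946485987492
-1 22217.0 [171.22, 210.58] [65.7 22. ] 8.803304672241211
0 1939.5 [192.19, 214.31] [12.4 12.6] 45.0
0 1051.5 [170.13, 210.75] [9.4 9. ] 45.0
0 1819.5 [148.44, 206.69] [11.8 12.4] 45.0
pin scene-top rim [0.56238486 0.24224118 0.084     ]
```

View pics/stand.png

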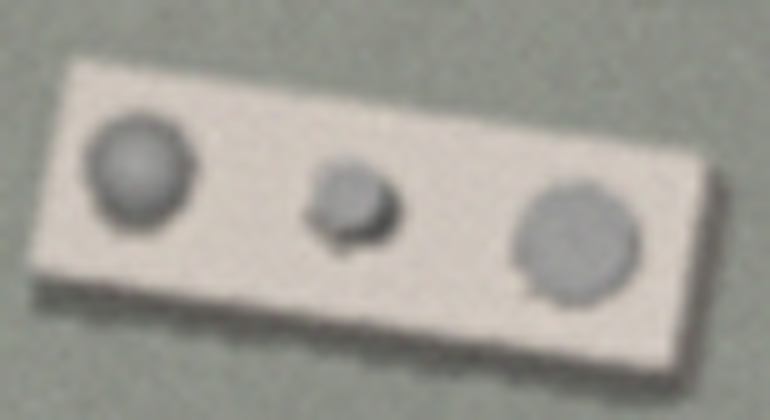

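The stand crop shows the cylinder head's top at (348,193), with its side and shadow to the lower right. The stand's centre is near (372,216).

```bash
cat >> m.py <<'E'
yaw=np.radians(-4.4); hole=np.array([.5247,-.1233])
X=np.array([np.cos(yaw),np.sin(yaw)]);Y=np.array([-X[1],X[0]])
C=lambda x,y,z:np.r_[hole+X*(x+.045)+Y*y,z]
E
python3 - <<'E'
from m import *
Q=lambda u,v:((u+.5)/10-.5+135,(v+.5)/10-.5+190)
print('pin top',onz(t,Q(348,193),.084),'tri',tri(t,Q(348,193),s,P(604,468)))
print('stand c',onz(t,Q(372,216),.054),'disc',onz(t,Q(578,242),.064),'ball',onz(t,Q(140,168),.075))
for th in(1.75,1.8,1.85,1.9,1.95,2.0,2.05):
    e=[C(.048-.13*np.cos(th)+.004*np.sin(th),y,.051+.13*np.sin(th)+.004*np.cos(th)) for y in(-.025,.025)]
    a=(proj(t,e)-[274,168]+.5)*6-.5; b=(proj(s,e)-[225,145]+.5)*4-.5+[396,0]
    print(th,a.round().tolist(),b.round().tolist(),np.mean(e,0).round(4))
print('spindle C',C(-.087,0,.036), C(0.013,0,.03))
E
```

```text
pin top [0.56449473 0.24566129 0.084     ] tri (array([0.56425632, 0.24386901, 0.08778032]), np.float64(0.0020987095689019276))
stand c [0.56362463 0.24519697 0.054     ] disc [0.55610645 0.18598705 0.064     ] ball [0.57156327 0.30495629 0.075     ]
1.75 [[285.0, 52.0], [168.0, 40.0]] [[417.0, 35.0], [468.0, 86.0]] [ 0.6445 -0.1325  0.1782]
1.8 [[286.0, 38.0], [170.0, 26.0]] [[407.0, 42.0], [458.0, 93.0]] [ 0.6508 -0.133   0.1767]
1.85 [[287.0, 25.0], [171.0, 13.0]] [[398.0, 49.0], [449.0, 100.0]] [ 0.657  -0.1335  0.1749]
1.9 [[288.0, 13.0], [172.0, 1.0]] [[389.0, 56.0], [440.0, 108.0]] [ 0.6631 -0.1339  0.1727]
1.95 [[289.0, 1.0], [173.0, -11.0]] [[380.0, 64.0], [431.0, 116.0]] [ 0.6691 -0.1344  0.1703]
2.0 [[289.0, -11.0], [174.0, -22.0]] [[372.0, 72.0], [422.0, 124.0]] [ 0.675  -0.1349  0.1675]
2.05 [[290.0, -22.0], [175.0, -33.0]] [[363.0, 80.0], [413.0, 133.0]] [ 0.6807 -0.1353  0.1645]
spindle C [ 0.48282378 -0.1200778   0.036     ] [ 0.58252906 -0.1277497   0.03      ]
```

```bash
cat >> m.py <<'E'
def plan(*tg,yw=None):
    o=manip.get_obs();p=np.array(o['tool_pos']);R=np.array(o['tool_rot'])
    a=np.arctan2(R[1,0],R[0,0]); w=0 if yw is None else -(np.degrees(yw-a))/90
    print('pos',p.round(4),'yaw',np.degrees(a).round(2),'F',np.round(o['contact_force'],1),'t',o['time_s'],'op',o['opening'])
    for q in tg: d=R.T@(np.array(q)-p)/.75; print(np.round(d,4).tolist(),round(w,4),'rows',np.linalg.norm(d)*12)
def clampxy(): 
    o=manip.get_obs(); d=np.array(o['tool_pos'])[:2]-hole; print('clamp',(d@X-.045).round(4),(d@Y).round(4))
E
python3 - <<'E'
from m import *
plan(C(-.110,0,.14),C(-.110,0,.049),yw=yaw)
E
```

```text
pos [ 0.1695 -0.601   0.2405] yaw 15.74 F [-0.2  0.8  0.2] t 0.1 op 0.08714140964957058
[0.5473, -0.5142, 0.1351] 0.2238 rows 9.155575485328148
[0.5472, -0.514, 0.2564] 0.2238 rows 9.519919147712022
```

Request:
{"name": "apply_moves", "arguments": {"plan": [[0.18,0.06,-0.056,0.015,0.05],[0.18,0.12,-0.112,0.03,0.1],[0.18,0.18,-0.168,0.045,0.15],[0.18,0.24,-0.224,0.06,0.2],[0.18,0.3,-0.28,0.075,0.224],[0.18,0.36,-0.336,0.09,0.224],[0.18,0.42,-0.392,0.105,0.224],[0.18,0.48,-0.45,0.12,0.224],[0.18,0.52,-0.49,0.13,0.224],[0.18,0.547,-0.514,0.135,0.224],[0.18,0.547,-0.514,0.135,0.224],[0.18,0.547,-0.514,0.135,0.224]]}}

```text
time_s: 1.6
tool_pos: [0.4594, -0.1196, 0.1402]
tool_rot: [[0.997, -0.077, -0.001], [-0.077, -0.997, -0.0], [-0.001, 0.0, -1.0]]
contact_force: [-0.3, -0.0, -0.5]
opening: 0.0154
grip_force: 0.0
```

Run:
```python
from m import *
plan(C(-.110,0,.049),C(-.010,0,.049),C(-.010,0,.15),yw=yaw);clampxy()
```

```text
pos [ 0.4594 -0.1196  0.1402] yaw -4.4 F [-0.3 -0.  -0.5] t 1.6 op 0.01536179979927072
[0.0005, -0.0018, 0.1215] -0.0 rows 1.4587553193393048
[0.1339, -0.0018, 0.1215] -0.0 rows 2.1692290632893396
[0.1338, -0.0018, -0.0132] -0.0 rows 1.6133331749561695
clamp -0.1103 -0.0013
```

Request:
{"name": "apply_moves", "arguments": {"plan": [[0.18,0,-0.002,0.05,0],[0.18,0,-0.002,0.09,0],[0.18,0,-0.002,0.11,0],[0.18,0,-0.002,0.121,0],[0.18,0,-0.002,0.121,0]]}}

```text
time_s: 2.22
tool_pos: [0.46, -0.1181, 0.0497]
tool_rot: [[0.997, -0.078, 0.0], [-0.078, -0.997, -0.0], [0.0, 0.0, -1.0]]
contact_force: [0.7, 0.4, -1.0]
opening: 0.0156
grip_force: 0.0
```

Run:
```python
from m import *
plan(C(-.06,0,.049),C(-.010,0,.049),yw=yaw);clampxy()
out=[cv2.resize(get_image('scene')['image'][140:230,225:325],(400,360),interpolation=3),cv2.resize(get_image('top')['image'][168:268,254:354],(360,360),interpolation=3)]
cv2.imwrite('pics/a.png',np.hstack(out))
```

```text
pos [ 0.46   -0.1181  0.0497] yaw -4.45 F [ 0.7  0.4 -1. ] t 2.225 op 0.015608803552112875
[0.0665, 0.0002, 0.001] -0.0005 rows 0.7980442959121843
[0.1332, 0.0001, 0.001] -0.0005 rows 1.5979977936360803
clamp -0.1099 0.0002
```

View pics/a.png

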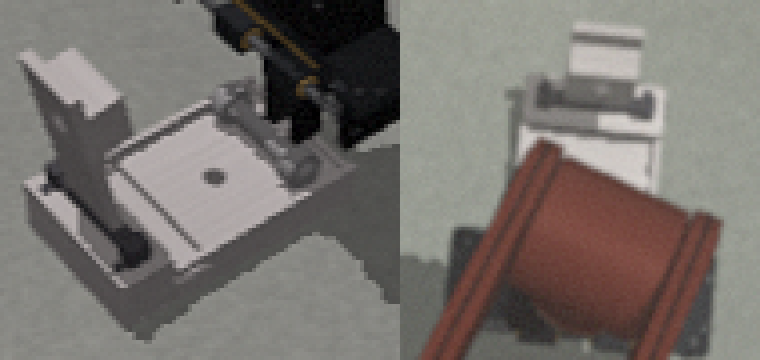

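The fingers stand just behind the spindle's shank (left crop about 285,110). Now I'll roll it.

Request:
{"name": "apply_moves", "arguments": {"plan": [[0.18,0.01,0,0,0],[0.18,0.02,0,0,0],[0.18,0.03,0,0,0],[0.18,0.04,0,0,0],[0.18,0.05,0,0,0],[0.18,0.06,0,0,0],[0.18,0.07,0,0,0],[0.18,0.08,0,0,0],[0.18,0.09,0,0,0],[0.18,0.1,0,0,0],[0.18,0.11,0,0,0],[0.18,0.12,0,0,0],[0.18,0.127,0,0,0],[0.18,0.133,0,0,0],[0.18,0.133,0,0,0],[0.18,0.133,0,0,0]]}}

```text
time_s: 4.32
tool_pos: [0.5592, -0.1253, 0.0494]
tool_rot: [[0.997, -0.077, -0.0], [-0.077, -0.997, 0.0], [-0.0, -0.0, -1.0]]
contact_force: [0.9, 0.5, 0.1]
opening: 0.0155
grip_force: 0.0
```

Run:
```python
from m import *
plan(C(-.06,0,.049),yw=yaw);clampxy()
d=get_image('scene')
cv2.imwrite('pics/b.png',cv2.resize(d['image'][130:230,225:325],(700,700)[:2] and (600,600),interpolation=3))
```

```text
pos [ 0.5592 -0.1253  0.0494] yaw -4.42 F [0.9 0.5 0.1] t 4.325 op 0.015477535797211913
[-0.066, 0.0009, 0.0006] -0.0002 rows 0.792586997871018
clamp -0.0105 0.0006
```

View pics/b.png

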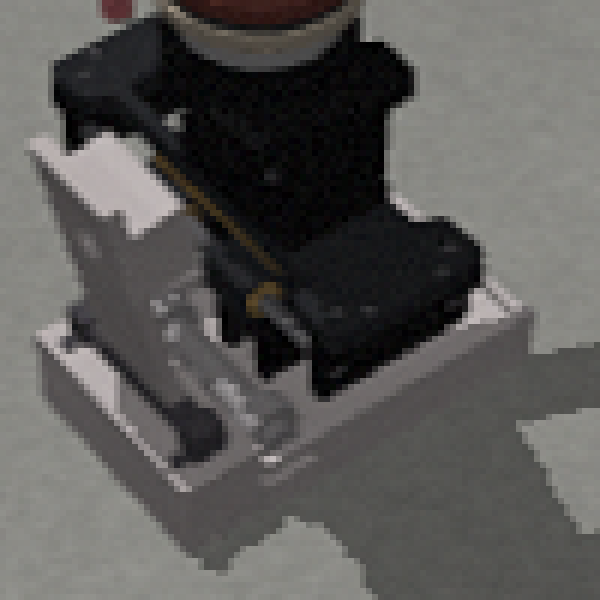

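Request:
{"name": "apply_moves", "arguments": {"plan": [[0.18,-0.04,0,0,0],[0.1,-0.066,0,-0.03,0],[0,-0.066,0,-0.1,0],[0,-0.066,0,-0.18,0],[0,-0.066,0,-0.25,0],[0,-0.066,0,-0.29,0],[0,-0.04,0,-0.3,0],[0,0.04,0,-0.3,0],[0,0.11,0,-0.3,0],[0,0.15,0,-0.3,0],[0,0.17,0,-0.3,0],[0,0.17,0,-0.25,0],[0,0.17,0,-0.18,0],[0,0.17,0,-0.135,0],[0,0.17,0,-0.135,0]]}}

```text
time_s: 6.25
tool_pos: [0.6837, -0.1344, 0.1464]
tool_rot: [[0.997, -0.077, -0.008], [-0.077, -0.997, 0.002], [-0.008, -0.002, -1.0]]
contact_force: [0.4, 0.4, -0.4]
opening: 0.0003
grip_force: 0.0
```

Run:
```python
from m import *
plan(C(.1,0,.15),yw=yaw);clampxy()
d=get_image('scene')
im=cv2.resize(d['image'][130:230,225:325],(600,600),interpolation=3)
# predicted end faces of seated spindle / top of collars
q=(proj(d,[C(.013,.048,.03),C(.013,-.042,.044),C(.013,.036,.044)])-[225,130]+.5)*6-.5; print(q.round())
cv2.imwrite('pics/c.png',im)
```

```text
pos [ 0.6837 -0.1344  0.1464] yaw -4.42 F [ 0.4  0.4 -0.4] t 6.25 op 0.00031027200173737294
[-0.0192, 0.0015, -0.0046] -0.0002 rows 0.23798868533579876
clamp 0.1144 0.0012
[[283. 442.]
 [156. 293.]
 [265. 403.]]
```

View pics/c.png

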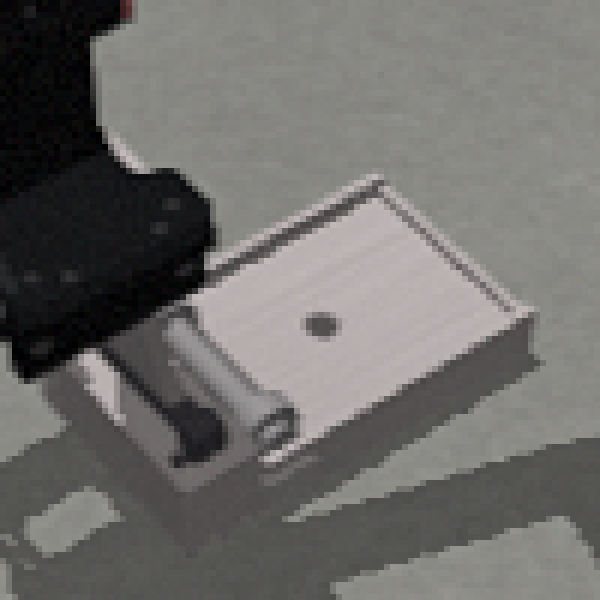

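The spindle lies across the seat slot: its end ring is at (275,430) where about (280,440) was predicted, and it is parallel. The jaw is hidden by the gripper. Next I'll work out the closing arc.

```bash
cat >> m.py <<'E'
def arc(ths,r=.118):
    for th in ths:
        c=.048-r*np.cos(th)+.004*np.sin(th)+.0095; z=.051+r*np.sin(th)+.004*np.cos(th)+.019
        print(th,'c',round(c,4),'z',round(z,4)); plan_q(C(c,0,z))
def plan_q(q):
    o=manip.get_obs();R=np.array(o['tool_rot']); print('   ',np.round(R.T@(np.array(q)-o['tool_pos'])/.75,3).tolist())
E
python3 - <<'E'
from m import *
plan_q(C(.114,0,.182));plan_q(C(.07,0,.184));arc([1.5,1.4,1.3,1.2,1.1,1.0])
E
```

```text
[-0.003, 0.001, -0.043]
    [-0.062, 0.001, -0.046]
1.5 c 0.0531 z 0.188
    [-0.084, 0.001, -0.051]
1.4 c 0.0414 z 0.187
    [-0.1, 0.001, -0.05]
1.3 c 0.0298 z 0.1848
    [-0.115, 0.001, -0.047]
1.2 c 0.0185 z 0.1814
    [-0.131, 0.001, -0.042]
1.1 c 0.0075 z 0.177
    [-0.145, 0.001, -0.036]
1.0 c -0.0029 z 0.1715
    [-0.159, 0.001, -0.029]
```

Request:
{"name": "apply_moves", "arguments": {"plan": [[0,-0.003,0.001,-0.043,0],[0,-0.003,0.001,-0.043,0],[0,-0.02,0.001,-0.044,0],[0,-0.034,0.001,-0.045,0],[0,-0.048,0.001,-0.046,0],[0,-0.06,0.001,-0.047,0],[0,-0.072,0.001,-0.05,0],[0,-0.084,0.001,-0.051,0],[0,-0.092,0.001,-0.051,0],[0,-0.1,0.001,-0.05,0],[0,-0.108,0.001,-0.049,0],[0,-0.115,0.001,-0.047,0],[0,-0.123,0.001,-0.045,0],[0,-0.131,0.001,-0.042,0],[0,-0.138,0.001,-0.039,0],[0,-0.145,0.001,-0.036,0],[0,-0.152,0.001,-0.033,0],[0,-0.159,0.001,-0.029,0]]}}

```text
time_s: 8.55
tool_pos: [0.5672, -0.1267, 0.1723]
tool_rot: [[0.997, -0.077, -0.0], [-0.077, -0.997, 0.0], [-0.0, -0.0, -1.0]]
contact_force: [1.5, 0.9, 0.9]
opening: 0.0005
grip_force: 0.7
```

Run:
```python
from m import *
clampxy();plan();arc([1,.9,.8,.7,.6,.5,.4,.3,.2,.1,0])
cv2.imwrite('pics/d.png',cv2.resize(get_image('scene')['image'][110:230,225:325],(500,600),interpolation=3))
```

```text
clamp -0.0024 -0.0001
pos [ 0.5672 -0.1267  0.1723] yaw -4.42 F [1.5 0.9 0.9] t 8.55 op 0.0005035774976089283
1 c -0.0029 z 0.1715
    [-0.001, -0.0, 0.001]
0.9 c -0.0127 z 0.1649
    [-0.014, -0.0, 0.01]
0.8 c -0.0218 z 0.1574
    [-0.026, -0.0, 0.02]
0.7 c -0.0302 z 0.1491
    [-0.037, -0.0, 0.031]
0.6 c -0.0376 z 0.1399
    [-0.047, -0.0, 0.043]
0.5 c -0.0441 z 0.1301
    [-0.056, -0.0, 0.056]
0.4 c -0.0496 z 0.1196
    [-0.063, -0.0, 0.07]
0.3 c -0.054 z 0.1087
    [-0.069, -0.0, 0.085]
0.2 c -0.0574 z 0.0974
    [-0.073, -0.0, 0.1]
0.1 c -0.0595 z 0.0858
    [-0.076, -0.0, 0.115]
0 c -0.0605 z 0.074
    [-0.078, -0.0, 0.131]
```

View pics/d.png

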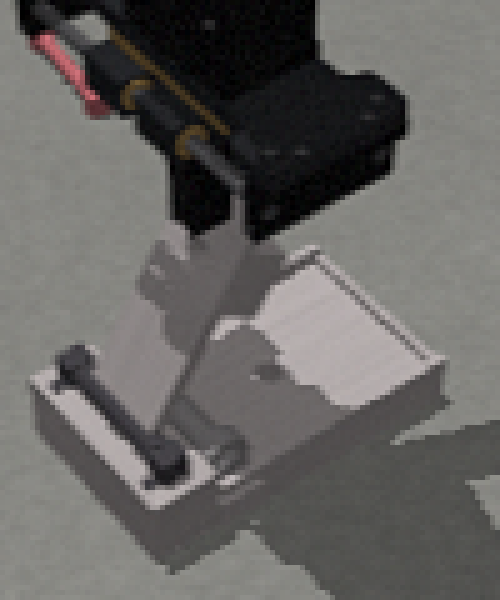

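The jaw is half closed with the fingers near its free end (200,235), and the spindle is still in its seat (220,450). I'll go on down the arc and press lightly at the end.

Request:
{"name": "apply_moves", "arguments": {"plan": [[0,-0.008,0,0.005,0],[0,-0.014,0,0.01,0],[0,-0.02,0,0.015,0],[0,-0.026,0,0.02,0],[0,-0.037,0,0.031,0],[0,-0.047,0,0.043,0],[0,-0.056,0,0.056,0],[0,-0.063,0,0.07,0],[0,-0.069,0,0.085,0],[0,-0.073,0,0.1,0],[0,-0.076,0,0.115,0],[0,-0.077,0,0.123,0],[0,-0.078,0,0.131,0],[0,-0.078,0,0.133,0],[0,-0.078,0,0.134,0],[0,-0.078,0,0.134,0]]}}

```text
time_s: 10.6
tool_pos: [0.5094, -0.1222, 0.0741]
tool_rot: [[0.997, -0.077, -0.001], [-0.077, -0.997, 0.0], [-0.001, -0.0, -1.0]]
contact_force: [-7.8, 3.2, 18.0]
opening: 0.0002
grip_force: 9.3
```

Run:
```python
from m import *
clampxy();plan()
```

```text
clamp -0.0603 -0.0001
pos [ 0.5094 -0.1222  0.0741] yaw -4.39 F [-7.8  3.2 18. ] t 10.6 op 0.00024110268044846898
```

Run:
```python
from m import *
plan([.5094,-.1222,.2],[.564,.2454,.2],[.564,.2454,.14])
```

```text
pos [ 0.5094 -0.1222  0.0741] yaw -4.39 F [-7.8  3.2 18. ] t 10.6 op 0.00024110268044846898
[-0.0001, -0.0, -0.1678] 0 rows 2.014195326130234
[0.0349, -0.4943, -0.1679] 0 rows 6.278394969366682
[0.035, -0.4943, -0.0879] 0 rows 6.039253965522745
```

Request:
{"name": "apply_moves", "arguments": {"plan": [[0,0,0,-0.03,0],[0,0,0,-0.1,0],[0,0,0,-0.16,0],[0.2,0.005,-0.06,-0.168,0],[0.46,0.01,-0.14,-0.168,0],[0.46,0.015,-0.22,-0.168,0],[0.46,0.02,-0.3,-0.168,0],[0.46,0.028,-0.38,-0.168,0],[0.46,0.033,-0.45,-0.168,0],[0.46,0.035,-0.494,-0.168,0],[0.46,0.035,-0.494,-0.13,0],[0.46,0.035,-0.494,-0.088,0],[0.46,0.035,-0.494,-0.088,0],[0.46,0.035,-0.494,-0.088,0]]}}

```text
time_s: 12.35
tool_pos: [0.5647, 0.2452, 0.1391]
tool_rot: [[0.997, -0.077, 0.001], [-0.077, -0.997, 0.0], [0.001, -0.0, -1.0]]
contact_force: [0.6, 1.2, -0.0]
opening: 0.0403
grip_force: 0.0
```

Run:
```python
from m import *
plan([.564,.2454,.078])
d=get_image('scene');e=get_image('top')
pickle.dump((d,e),open('e.pkl','wb'))
a=cv2.resize(d['image'][140:230,225:325],(400,360),interpolation=3)
b=cv2.resize(d['image'][215:335,320:440],(360,360),interpolation=3)
c=cv2.resize(e['image'][168:268,254:354],(400,400)[:2] and (360,360),interpolation=3)[:240]
out=np.zeros((600,760,3),np.uint8);out[:360,:400]=a;out[:360,400:]=b;out[360:,:360]=c
cv2.imwrite('pics/e.png',out)
g=proj(d,[C(-.045,0,.055),[.564,.2454,.084]]);print((g[0]-[225,140]+.5)*4-.5,(g[1]-[320,215]+.5)*3-.5+[400,0],(proj(e,C(-.045,0,.055))[0]-[254,168]+.5)*3.6-.5+[0,360])
```

```text
pos [0.5647 0.2452 0.1391] yaw -4.43 F [ 0.6  1.2 -0. ] t 12.35 op 0.04030249089247074
[-0.001, -0.0002, 0.0815] 0 rows 0.9777247168382626
[214.81849889 141.73612435] [603.17360535 175.36610831] [183.56179916 579.095047  ]
```

View pics/e.png

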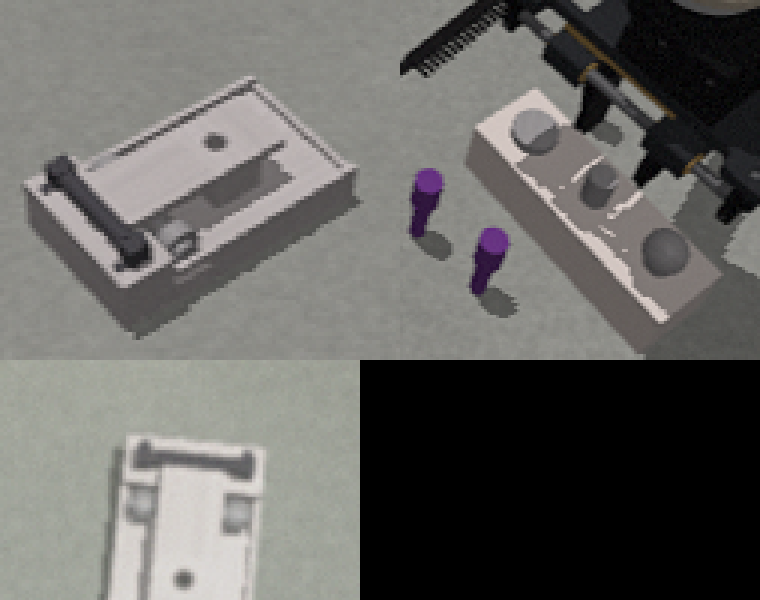

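The jaw is shut with its hole at (214,142), exactly as predicted. The spindle is seated, and the pin head at (602,172) lies where predicted, between the fingers. I'll descend and grip.

Request:
{"name": "apply_moves", "arguments": {"plan": [[0.46,-0.001,0,0.04,0],[0.46,-0.001,0,0.07,0],[0.46,-0.001,0,0.081,0],[0.46,-0.001,0,0.081,0],[0.3,-0.001,0,0.081,0],[0,-0.001,0,0.081,0],[0,-0.001,0,0.081,0],[0,-0.001,0,0.081,0],[0,-0.001,0,0.081,0]]}}

```text
time_s: 13.58
tool_pos: [0.5637, 0.2453, 0.0781]
tool_rot: [[0.997, -0.077, 0.001], [-0.077, -0.997, 0.0], [0.001, -0.0, -1.0]]
contact_force: [-1.8, -0.3, 5.3]
opening: 0.0194
grip_force: 30.0
```

Run:
```python
from m import *
plan([.564,.2454,.17],[*hole,.17],[*hole,.13])
```

```text
pos [0.5637 0.2453 0.0781] yaw -4.42 F [-1.8 -0.3  5.3] t 13.575 op 0.01942362424481417
[0.0005, -0.0002, -0.1226] 0 rows 1.470833069181286
[-0.0139, 0.494, -0.1228] 0 rows 6.110336190859648
[-0.014, 0.494, -0.0694] 0 rows 5.988585063551505
```

Request:
{"name": "apply_moves", "arguments": {"plan": [[0,0,0,-0.02,0],[0,0,0,-0.05,0],[0,0,0,-0.09,0],[0,0,0,-0.123,0],[0,0,0.02,-0.123,0],[0,-0.002,0.07,-0.123,0],[0,-0.004,0.14,-0.123,0],[0,-0.006,0.21,-0.123,0],[0,-0.008,0.28,-0.123,0],[0,-0.01,0.35,-0.123,0],[0,-0.012,0.42,-0.123,0],[0,-0.014,0.47,-0.123,0],[0,-0.014,0.494,-0.123,0],[0,-0.014,0.494,-0.1,0],[0,-0.014,0.494,-0.08,0],[0,-0.014,0.494,-0.08,0],[0,-0.014,0.494,-0.08,0]]}}

```text
time_s: 15.7
tool_pos: [0.5243, -0.1224, 0.137]
tool_rot: [[0.997, -0.075, -0.0], [-0.075, -0.997, 0.0], [-0.001, -0.0, -1.0]]
contact_force: [-0.3, -0.2, -1.1]
opening: 0.0192
grip_force: 30.0
```

Run:
```python
from m import *
plan([*hole,.1]);clampxy()
o=manip.get_obs();p=o['tool_pos']
d=get_image('scene');k=8;x0,y0=245,110
im=cv2.resize(d['image'][y0:y0+75,x0:x0+95],None,fx=k,fy=k,interpolation=3)
P_=np.array([p[0],p[1],p[2]-.072]); f=lambda q:(proj(d,q)-[x0,y0]+.5)*k-.5
print('tip pred',f(P_),'head under',f(P_+[0,0,.048]),'jaw hole',f(C(-.045,0,.055)))
print('per mm x',f(P_+[.001,0,0])-f(P_),'y',f(P_+[0,.001,0])-f(P_))
cv2.imwrite('pics/f.png',im)
```

```text
pos [ 0.5243 -0.1224  0.137 ] yaw -4.33 F [-0.3 -0.2 -1.1] t 15.7 op 0.019212327706152266
[0.0007, 0.0012, 0.0493] 0 rows 0.5923320791330955
clamp -0.0455 0.0009
tip pred [[273.54435608 502.92225193]] head under [[276.52238956 392.43624107]] jaw hole [[270.13699778 523.97224871]]
per mm x [[-2.32094899  1.49351374]] y [[2.12450455 1.69293903]]
```

View pics/f.png

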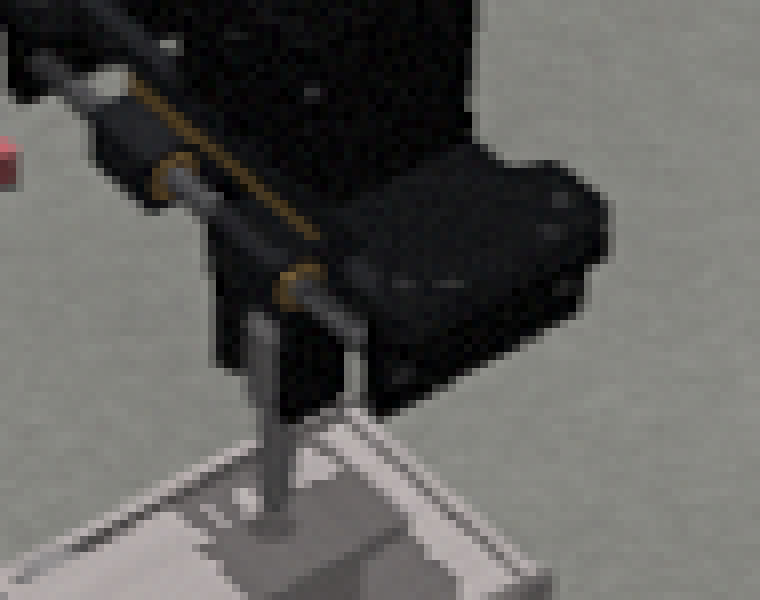

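The pin hangs upright with its shank at columns 262–297 and its tip at about (279,515), right over the jaw hole. I'll measure the shank centre more finely.

Run:
```python
from m import *
p=manip.get_obs()['tool_pos']; d=get_image('scene');g=cv2.cvtColor(d['image'],cv2.COLOR_BGR2GRAY)
for z in (.07,.075,.08,.085,.09,.095,.1,.105):
    u=proj(d,[p[0],p[1],z])[0]; r=int(round(u[1])); print(z,u.round(2),[int(v) for v in g[r,int(u[0])-6:int(u[0])+8]],'start',int(u[0])-6)
```

```text
0.07 [278.62 171.04] [107, 104, 150, 182, 151, 93, 64, 66, 62, 84, 102, 102, 101, 102] start 272
0.075 [278.66 169.64] [100, 106, 106, 154, 156, 95, 65, 68, 62, 114, 162, 141, 95, 98] start 272
0.08 [278.69 168.23] [100, 69, 85, 90, 86, 74, 66, 68, 62, 112, 162, 172, 173, 174] start 272
0.085 [278.73 166.8 ] [178, 152, 99, 72, 73, 69, 66, 66, 62, 113, 163, 176, 173, 178] start 272
0.09 [278.77 165.37] [130, 132, 143, 172, 153, 92, 67, 69, 67, 78, 99, 106, 101, 118] start 272
0.095 [278.81 163.92] [129, 129, 127, 135, 120, 86, 67, 70, 65, 68, 83, 97, 126, 163] start 272
0.1 [278.85 162.46] [129, 131, 130, 136, 118, 79, 69, 56, 22, 48, 55, 101, 106, 75] start 272
0.105 [278.89 160.99] [129, 131, 130, 133, 118, 79, 67, 53, 4, 10, 9, 70, 121, 136] start 272
```

Request:
{"name": "apply_moves", "arguments": {"plan": [[0,0.001,0.001,0,0],[0,0.001,0.001,0.01,0],[0,0.001,0.001,0.016,0],[0,0.001,0.001,0.02,0],[0,0.001,0.001,0.024,0],[0,0.001,0.001,0.028,0],[0,0.001,0.001,0.028,0]]}}

```text
time_s: 16.68
tool_pos: [0.5247, -0.1241, 0.116]
tool_rot: [[0.997, -0.077, -0.0], [-0.077, -0.997, 0.0], [-0.0, -0.0, -1.0]]
contact_force: [-0.1, -0.3, -0.7]
opening: 0.0193
grip_force: 30.0
```

Run:
```python
from m import *
plan([*hole,.079]);clampxy()
```

```text
pos [ 0.5247 -0.1241  0.116 ] yaw -4.42 F [-0.1 -0.3 -0.7] t 16.675 op 0.0192984097772699
[-0.0001, -0.0011, 0.0493] 0 rows 0.5921517691589621
clamp -0.0449 -0.0008
```

The tip is 11 mm into the jaw hole with no force. I'll continue down.

Request:
{"name": "apply_moves", "arguments": {"plan": [[0,0,-0.001,0.004,0],[0,0,-0.001,0.01,0],[0,0,-0.001,0.016,0],[0,0,-0.001,0.022,0],[0,0,-0.001,0.028,0],[0,0,-0.001,0.034,0],[0,0,-0.001,0.04,0],[0,0,-0.001,0.044,0],[0,0,-0.001,0.047,0],[0,0,-0.001,0.049,0],[0,0,-0.001,0.051,0],[0,0,-0.001,0.051,0]]}}

```text
time_s: 18.18
tool_pos: [0.5249, -0.1235, 0.0789]
tool_rot: [[0.997, -0.077, -0.0], [-0.077, -0.997, -0.0], [-0.0, 0.0, -1.0]]
contact_force: [-5.4, -0.5, 8.3]
opening: 0.0192
grip_force: 30.0
```

Run:
```python
from m import *
plan();clampxy()
```

```text
pos [ 0.5249 -0.1235  0.0789] yaw -4.41 F [-5.4 -0.5  8.3] t 18.175 op 0.019204175906746772
clamp -0.0448 -0.0002
```

Request:
{"name": "apply_moves", "arguments": {"plan": [[0,0,0,0.001,0],[0,0,0,0.002,0],[0,0,0,0.002,0],[0,0,0,0.002,0],[0,0,0,0.002,0]]}}

```text
time_s: 18.8
tool_pos: [0.5251, -0.1236, 0.0788]
tool_rot: [[0.997, -0.077, -0.0], [-0.077, -0.997, -0.0], [-0.0, 0.0, -1.0]]
contact_force: [-9.8, 1.4, 16.9]
opening: 0.019
grip_force: 30.0
```

Run:
```python
from m import *
plan();clampxy()
d=get_image('scene');e=get_image('top')
a=cv2.resize(d['image'][130:230,225:325],(400,400),interpolation=3);b=cv2.resize(d['image'][215:315,330:430],(400,400),interpolation=3)
cv2.imwrite('pics/g.png',np.hstack([a,b]))
```

```text
pos [ 0.5251 -0.1236  0.0788] yaw -4.4 F [-9.8  1.4 16.9] t 18.8 op 0.01903768363637519
clamp -0.0446 -0.0003
```

View pics/g.png

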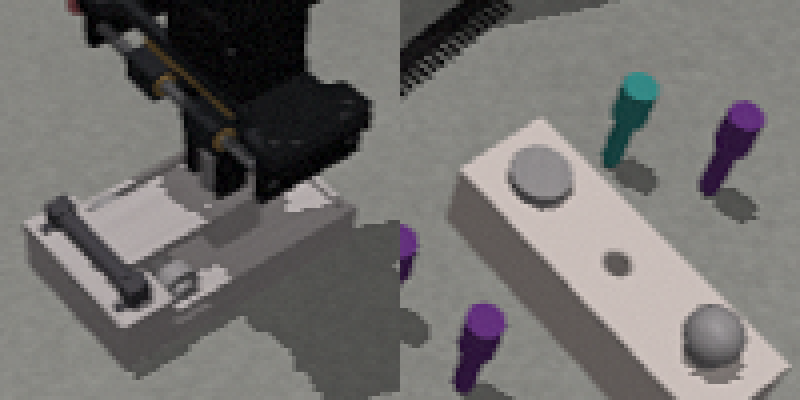

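The left crop shows the pin head down on the shut jaw at about (208,180), with the spindle seated at (180,275). The right crop shows the stand's middle hole empty and the other two pins in place. The fingers are pressing with 17 N, so I'm handing in.

```bash
python3 -c "
from cell import ticket
print(ticket.finish_job())"
```

```text
the job is handed in; nothing more can be done
None
```

The spindle is in its seat, the jaw is shut, and the plain-headed pin is fully home and still held with about 17 N downward; I handed the job in at 18.8 s, and it returned no verdict.

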